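# Clear the trim pail off the viewing stand and latch its lid

### The arm

A 6-joint arm with a two-finger parallel gripper is mounted at the origin on the work surface. World frame = base frame: x ahead of the robot, y to its left, z up, the work surface at z = 0. Lengths are in m, angles in rad, forces in N, time in s.
With the tool pointing down it reaches from about 0.35 to 0.775 m from the base axis. Payload 7.3 kg.
Tool frame: the origin (TCP) lies midway between the tips of the shut fingers; the grasp point (between the pads) lies 19 mm behind it; z points along the fingers, y is the line along which they close (so a half turn about z gives the same grasp; the last joint's range is limited). The gripper opens to 92 mm and grips with 3 to 60 N. Pads are 19 mm wide; open, the fingers measure 130 mm over their backs; the gripper's body (75 mm by 190 mm) begins 47 mm behind the grasp point.
Start: joints at [0.971, 0.342, 1.524, -0, 1.275, -0.146], TCP at [0.23, 0.472, 0.227] pointing down, gripper open.
Joint ranges: [-2.53, 2.53], [-0.77, 2.02], [0.04, 2.7], [-1, 4.14], [0.28, 2.66], [-3.11, 3.11]. Speed limits (rad/s): [2.57, 2.57, 3.14, 3.14, 3.14, 3.14].

### API

Orientations are given as [roll, pitch, yaw] about the fixed x, y, z axes, in that order (R = Rz(yaw) Ry(pitch) Rx(roll)).
In Python, from cell import monitor, vision, workorder gives the robot as it stands.
- The arm moves only by the tool move_arm, never from a script. Its argument "rows" is a list of rows, each a list of 5 numbers: the shift along the world's x, y, z in mm, then the turn about the world's z in rad, then the closure, from -1 (fully open) to 1 (shut). A call has 1 to 12 rows; each row shifts and turns the commanded pose from where the row before left it; what a row does not reach is not made up. A row lasts 1/10 s, in which the tool goes at most 50 mm and 8.59 degrees, less where a joint would pass 70% of its speed; a pose out of reach is approached as far as the arm can. A call is refused whole if a number of a shift passes 50 or a number of a turn 0.15, either way. A call with a gripper value outside its range is refused whole. The fingers move at their own pace and stop on an object; "newtons" is the grip in N (left out, the last holds). Time passes only in rows, so rows that do not move let the fingers close. It gives the time, the measured TCP pose, the force, the opening and the grip force at its end, in the units of the state.
- monitor.observe(): the state, without advancing time (a new reading comes with each control period).
- vision.read_camera(name): name is "side" or "top" or "wrist"; returns the picture (420x560x3 uint8, red, green, blue); there is no depth.
- vision.get_calibration(name): a dict with "K" (3x3 intrinsics, pixels), "k1" (the pictures are not rectified: a ray, as slopes to the right and down, at radius r is drawn at 1 + k1 r^2 times it, then the intrinsics apply), "T" (4x4, takes a point from camera to world coordinates); the wrist camera has in their place "mount" (4x4, takes a point from camera to tool coordinates, whose origin is the TCP and whose axes are the flange's). Camera axes: x right, y up, looking along -z (the intrinsics and any distortion apply to the point x, -y, -z); pixel columns grow to the right and rows downward; lengths in m; the calibration is good to about 2 mm. A picture is of the moment at which its call begins: read the wrist's pose just before it. get_calibration takes no time and is no camera call.
- workorder.hand_in(): hands the job in; it is judged then, once.
The state is a dict: "time": time; "qpos": joint angles; "qvel": joint speeds; "joint_efforts": joint torques, N m; "tool_pos": TCP position; "tool_rot": TCP orientation; "contact_force": force on the tool from outside, world axes, zero at the start; "torque": the same for the moment, N m; "opening": finger opening in m; "grip_force": force on a finger pad.
Only numpy, scipy, OpenCV 4.12 (cv2) and the standard library are available. Lean on these libraries where they do the work, as an engineer would, in place of code of your own. Each camera call takes 0.05 s, during which the arm holds its last target. There are 200 camera calls.

### The job

The yellow trim pail has been left on the lit viewing stand, so the lid cannot be closed. Lift the pail by its handle, keeping it upright, and set it down gently, without dropping it, wholly on the round cork mat, and let go; then swing the stand's lid over and press it fully shut past its catch. Leave the other things on the counter where they are.

Things in the scene. Friction and masses are not known exactly. Their poses are not given: they have to be found in the camera images.
- station: Viewing stand: blue light box fixed to the counter, 200 (x) x 160 (y) mm, white glass 40 mm above the counter inside a dark rim 8 mm wide, rim top at 52 mm. Origin: centre of its underside, z up. The lid's hinge runs parallel to its x axis along its +y side; the catch (a brass spring roller) is in the middle of its -y side. Turned by up to 0.3 rad either way.
- lid (a joint): Angle of the stand's aluminium lid, rad: 0 shut, 1.57 upright, 1.9 open stop. Starts at 1.55 to 1.85. Its stiff hinge holds it where it is left (about 3 N at the free edge moves it). Pushed down it meets the catch at about 0.075 (free edge 13 mm high); a push of about 12 N there takes it past, and it then stays at 0 (shut: below 0.02).
- lid_hinge (a point): Point on the lid's hinge axis, middle of its length, 80 mm to +y of the stand's centre, 52 mm above the counter. The lid is a flat plate 200 mm along the hinge, 166 mm from hinge to free edge, 8 mm thick, its underside level with the axis. A dark tongue 50 mm wide at the middle of the free edge, out to 175 mm from the hinge, hangs 24 mm below the underside.
- lid_press (a point): Point on the lid's outer face (its top when shut), on its middle line, 150 mm from the hinge, 16 mm inside the free edge. Moves with the lid; 60 mm above the counter when shut.
- pail: Yellow plastic trim pail, loose, 0.25 to 0.5 kg, foot 76 mm across, rim 96 mm across at 90 mm height, with a rigid black arch handle over it; 150 mm high in all. Starts on the stand's glass. Origin: centre of its underside, z up; the handle runs along its y axis.
- pail_grip (a point): Middle of the top bar of the pail's handle, 145 mm above the pail's underside. The bar is 16 mm wide (along the pail's x), 10 mm high and 101 mm long (along the pail's y), 50 mm clear above the rim.
- mat: Round cork mat, 140 mm across, 4 mm thick, fixed to the counter on the -y side of the stand. Origin: centre of its underside. It and the reel may have swapped places.
- reel: Bystander: loose tin film reel lying flat, 124 mm across, 22 mm high. Origin: centre of its underside.
- dispenser: Bystander: brushed steel tape dispenser, 60 x 150 mm, 88 mm high, loose, beyond the stand. Origin: centre of its underside.
- pointer: Bystander: rosewood pointer with brass tip, 180 mm long, 14 mm thick, loose, lying on the robot's right. Origin: its middle, on the counter.
- loupe: Bystander: black loupe, 52 mm across, 45 mm high, loose, between robot and stand. Origin: centre of its underside.
- core_cup: Bystander: steel cup, 80 mm across, 90 mm high, loose. Origin: centre of its underside.

How it is judged:
On the way, in this order (a step that is already met when the one before it is completed fails the run):
1. the pail is lifted clear of the stand's rim (z of pail in the frame of station above 0.06 m and contact force between pail and station below 0.1 N), for 0.1 s.
2. the pail stands upright, wholly on the cork mat, released (horizontal distance between pail and mat below 0.032 m and z of pail in the frame of mat below 0.008 m and angle between pail's own z axis and vertical below 0.1 rad and contact force between the fingers and pail below 0.1 N and linear speed of pail below 0.02 m/s), for 0.3 s.
3. the lid is shut past its catch (value of joint lid below 0.02 rad), for 0.2 s.
At the end, for the whole second after the job is handed in: The pail stands upright (within 0.1 rad), released and at rest, on the cork mat with its centre within 32 mm of the mat's (whole foot on the mat), and the lid is shut past its catch (joint below 0.02 rad) (all of step 2 and value of joint lid below 0.02 rad); the robot touches nothing.
It fails at once if the pail is tipped more than 0.5 rad (angle between pail's own z axis and vertical above 0.5 rad).
It fails at once if the pail is banged down on the mat (more than 60 N) (contact force between pail and mat above 60 N).
It fails at once if the pail is dropped: falling, held by nothing, more than 12 mm above the mat (contact force between the fingers and pail below 0.1 N and linear speed of pail above 0.1 m/s and horizontal distance between pail and mat below 0.1 m and z of pail in the frame of mat above 0.016 m).
It fails at once if a bystander is moved more than 30 mm (distance of any of reel, dispenser, pointer, loupe, core_cup from where it was at the start of the episode above 0.03 m).
It also fails if it takes over 70 s, if anything falls off the work surface, if the arm or the gripper's body presses on something with over 40 N, if the wrist force passes 120 N, or if a joint passes its speed limit or range.

## Working session

There is one attempt and no reset: what is moved stays moved. The work goes in short steps, Python scripts to look and compute and a tool call to move; the robot and the scene stay as the last step left them, time stands still between calls to the robot, and variables do not carry over. Pictures are saved under pics/ and viewed, at most 10 in all, crops included, and the job is handed in when it is done.

Besides the shell and the picture viewer there is one more tool, called after "Call:" as name(argument=value, ...) on one line, values as JSON. move_arm: Moves the arm, as the interface text tells. Its arguments: {"type":"object","properties":{"rows":{"type":"array","items":{"type":"array","items":{"type":"number"}}},"newtons":{"type":"number"}},"required":["rows"]}

```bash
mkdir -p pics; cat > h.py <<'E'
import numpy as np,cv2
from cell import monitor,vision,workorder
def grab(n,f):
    im=vision.read_camera(n); cv2.imwrite('pics/'+f,im[:,:,::-1]); return im
def ray(n,u,v,st=None):
    c=vision.get_calibration(n); K=np.array(c['K']);k1=c['k1']
    d=np.array([(u-K[0,2])/K[0,0],(v-K[1,2])/K[1,1]]); s=d.copy()
    for _ in range(20): s=d/(1+k1*(s@s))
    T=np.array(c['T']); r=T[:3,:3]@np.array([s[0],-s[1],-1.]); return T[:3,3],r
def onz(n,u,v,z):
    o,r=ray(n,u,v); return o+r*(z-o[2])/r[2]
def proj(n,p):
    c=vision.get_calibration(n);K=np.array(c['K']);T=np.array(c['T'])
    q=np.linalg.inv(T)@np.append(p,1); s=np.array([q[0],-q[1]])/-q[2]; s=s*(1+c['k1']*(s@s))
    return K[:2,:2]@s+K[:2,2]
E
python3 - <<'E'
from h import *
a=grab('top','top0.png');b=grab('side','side0.png')
for n in('top','side'):
    c=vision.get_calibration(n);print(n,np.round(c['K'],1).tolist(),c['k1'],np.round(c['T'],3).tolist())
print(monitor.observe())
E
```

```text
top [[419.9, 0.0, 283.7], [0.0, 419.9, 204.9], [0.0, 0.0, 1.0]] 0.013140241126458688 [[-0.013, 0.996, -0.087, 0.493], [-1.0, -0.013, -0.009, -0.091], [-0.01, 0.087, 0.996, 1.014], [0.0, 0.0, 0.0, 1.0]]
side [[450.6, 0.0, 278.0], [0.0, 450.6, 204.3], [0.0, 0.0, 1.0]] 0.01881442231961023 [[0.994, 0.07, -0.081, 0.493], [-0.105, 0.768, -0.632, -0.775], [0.018, 0.636, 0.771, 0.984], [0.0, 0.0, 0.0, 1.0]]
{'time': 0.1, 'qpos': array([ 9.70988565e-01,  3.42650902e-01,  1.52492051e+00, -1.65145639e-05,
        1.27543043e+00, -1.45999975e-01]), 'qvel': array([ 0.00330488, -0.00097659, -0.00235225,  0.00186077, -0.00091349,
       -0.00021034]), 'joint_efforts': array([ 2.28141827e-03, -4.32003379e+01, -2.44696176e+01,  7.20661087e-02,
        5.24812506e-02, -4.73355090e-05]), 'tool_pos': array([0.22992687, 0.47155785, 0.22611593]), 'tool_rot': array([-3.14019615e+00, -1.89387458e-04,  2.68778955e+00]), 'contact_force': array([ 0.12151602, -0.42856825,  0.32321589]), 'torque': array([-0.02636163, -0.00674596, -0.02145828]), 'grip_force': 0.0, 'opening': 0.09175512106964}
```

View pics/top0.png

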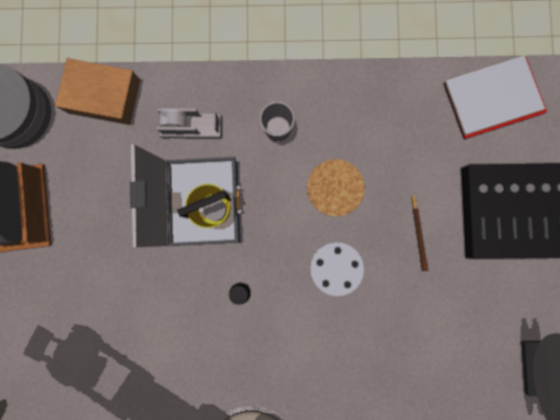

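View pics/side0.png

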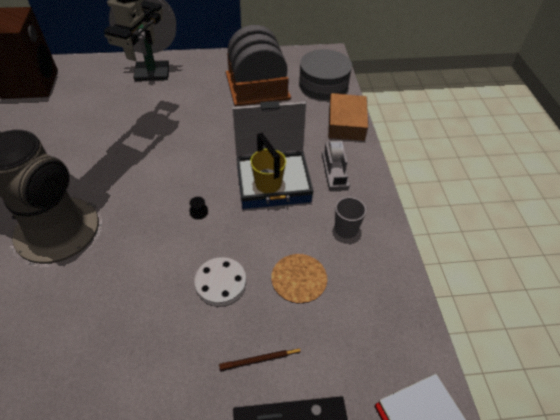

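The top view shows the stand at about (205,200), with the pail in it and its handle bar running from about (180,211) to (228,196). The mat is at (336,188), the reel at (337,269), the loupe at (239,294), the cup at (277,121) and the dispenser at (190,122). The lid stands open on the left (+y) side. The side view agrees.

```bash
python3 - <<'E'
from h import *
a=cv2.imread('pics/top0.png');b=cv2.imread('pics/side0.png')
A=cv2.resize(a[135:265,120:250],(520,520),interpolation=cv2.INTER_CUBIC)
B=cv2.resize(b[95:215,225:325],None,fx=4.3,fy=4.3,interpolation=cv2.INTER_CUBIC)
B=cv2.resize(B,(275,330)) if 0 else B[:520]
w=np.hstack([A,B[:520]]);w=w[:,:950];w=cv2.resize(w,None,fx=.84,fy=.84);print(w.shape)
cv2.imwrite('pics/crop.png',w)
h=cv2.cvtColor(a,cv2.COLOR_BGR2HSV)
m=cv2.inRange(h,(8,110,90),(22,255,255));m[:, :280]=0;m[:,390:]=0
c=max(cv2.findContours(m,0,2)[0],key=cv2.contourArea);(u,v),r=cv2.minEnclosingCircle(c);M=cv2.moments(c)
print('mat',u,v,r,onz('top',M['m10']/M['m00'],M['m01']/M['m00'],.004))
h=cv2.cvtColor(b,cv2.COLOR_BGR2HSV)
m=cv2.inRange(h,(8,110,90),(22,255,255));m[:240]=0;m[320:]=0
c=max(cv2.findContours(m,0,2)[0],key=cv2.contourArea);(u,v),ax,_=cv2.fitEllipse(c)
print('mat',u,v,onz('side',u,v,.004))
for n,u,v in(('reel',337,269),('loupe',239,294),('cup',278,122),('disp',190,122)):print(n,onz('top',u,v,.03))
E
```

```text
Traceback (most recent call last):
ValueError: all the input array dimensions except for the concatenation axis must match exactly, but along dimension 0, the array at index 0 has size 520 and the array at index 1 has size 516
```

```bash
python3 - <<'E'
from h import *
a=cv2.imread('pics/top0.png');b=cv2.imread('pics/side0.png')
A=cv2.resize(a[140:260,120:250],None,fx=3,fy=3,interpolation=cv2.INTER_CUBIC)
B=cv2.resize(b[95:215,225:325],None,fx=3,fy=3,interpolation=cv2.INTER_CUBIC)
cv2.imwrite('pics/crop.png',np.hstack([A,B]))
h=cv2.cvtColor(a,cv2.COLOR_BGR2HSV)
m=cv2.inRange(h,(8,110,90),(22,255,255));m[:, :280]=0;m[:,390:]=0
c=max(cv2.findContours(m,0,2)[0],key=cv2.contourArea);(u,v),r=cv2.minEnclosingCircle(c);M=cv2.moments(c)
print('mat',u,v,r,onz('top',M['m10']/M['m00'],M['m01']/M['m00'],.004))
h=cv2.cvtColor(b,cv2.COLOR_BGR2HSV)
m=cv2.inRange(h,(8,110,90),(22,255,255));m[:240]=0;m[320:]=0
c=max(cv2.findContours(m,0,2)[0],key=cv2.contourArea);(u,v),ax,_=cv2.fitEllipse(c)
print('mat',u,v,onz('side',u,v,.004))
for n,u,v in(('reel',337,269),('loupe',239,294),('cup',278,122),('disp',190,122)):print(n,onz('top',u,v,.03))
E
```

```text
mat 335.5 187.01612854003906 28.210002899169922 [ 0.6223063  -0.20715268  0.004     ]
mat 298.79412841796875 278.0888366699219 [ 0.62248709 -0.21319872  0.004     ]
reel [ 0.42825257 -0.20365389  0.03      ]
loupe [0.37374838 0.02390128 0.03      ]
cup [ 0.77836742 -0.07084864  0.03      ]
disp [0.7815187  0.14010475 0.03      ]
```

View pics/crop.png

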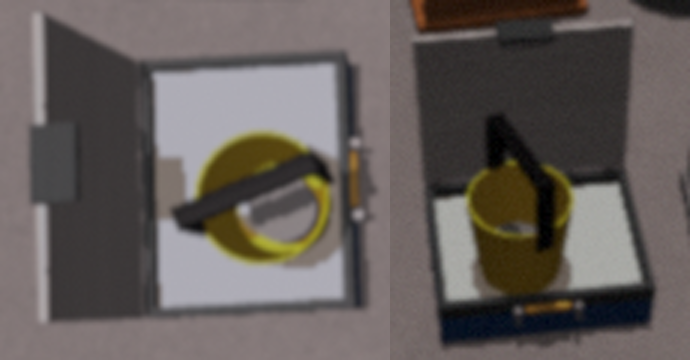

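```bash
python3 - <<'E'
from h import *
a=cv2.imread('pics/top0.png')
P=lambda u,v,z:onz('top',120+u/3,140+v/3,z)
S=lambda u,v,z:onz('side',225+(u-390)/3,95+v/3,z)
# rim circle from yellow hull
h=cv2.cvtColor(a,cv2.COLOR_BGR2HSV);m=cv2.inRange(h,(22,120,60),(35,255,255));m[:,:180]=0;m[:,240:]=0
pts=cv2.findNonZero(m)
pt=cv2.convexHull(pts);(u,v),r=cv2.minEnclosingCircle(pt);print(u,v,r,onz('top',u,v,.13))
l,rr=P(178,216,.19),P(318,164,.19);print('bar',l,rr,(l+rr)/2,np.linalg.norm(l-rr),np.arctan2(*(l-rr)[1::-1]))
l,rr=S(495,122,.19),S(545,185,.19);print('barS',l,rr,(l+rr)/2)
print('rim corners',P(347,57,.052),P(350,303,.052),P(143,66,.052),P(150,315,.052))
print('S front rim corners',S(444,306,.052),S(650,290,.052),S(430,190,.052),S(622,178,.052))
print('roller',P(354,175,.04))
print('lid free corners (z?)',P(38,12,.21),P(42,320,.21))
E
```

```text
207.625 206.125 22.22410011291504 [0.56985628 0.07811825 0.13      ]
bar [0.55376598 0.12240715 0.19      ] [0.58688598 0.03034037 0.19      ] [0.57032598 0.07637376 0.19      ] 0.09784286627879951 1.916120743766633
barS [0.55416087 0.1107587  0.19      ] [0.58945984 0.02961183 0.19      ] [0.57181035 0.07018526 0.19      ]
rim corners [0.68571146 0.02811392 0.052     ] [0.49575376 0.02632546 0.052     ] [0.68086558 0.18633781 0.052     ] [0.48862663 0.17879127 0.052     ]
S front rim corners [0.49908814 0.022753   0.052     ] [0.68794459 0.02506038 0.052     ] [0.49386401 0.17222239 0.052     ] [0.68274504 0.17253065 0.052     ]
roller [0.5949863  0.02440735 0.04      ]
lid free corners (z?) [0.6865053 0.209472  0.21     ] [0.48708212 0.20322229 0.21      ]
```

Call:
move_arm(rows=[[0, 0, 40, 0, -1], [20, -30, 20, -0.07, -1], [32, -36, 0, -0.07, -1], [32, -36, 0, -0.07, -1], [32, -36, 0, -0.07, -1], [32, -36, 0, -0.07, -1], [32, -36, 0, -0.07, -1], [32, -36, 0, -0.07, -1], [32, -36, 0, -0.07, -1], [32, -36, 0, -0.07, -1], [32, -36, 0, -0.07, -1], [32, -40, 0, -0.07, -1]], newtons=30)

```text
time: 1.3
tool_pos: [0.5703, 0.0773, 0.2863]
tool_rot: [-3.141, -0.0, 1.915]
contact_force: [0.1, 0.0, 0.4]
opening: 0.0919
grip_force: 0.0
```

Call:
move_arm(rows=[[0, 0, 0, 0, -1], [0, 0, 0, 0, -1]])

```text
time: 1.5
tool_pos: [0.5694, 0.0779, 0.2857]
tool_rot: [-3.14, -0.001, 1.916]
contact_force: [-0.2, 0.3, -0.5]
opening: 0.0917
grip_force: 0.0
```

Call:
move_arm(rows=[[0, 0, -30, 0, -1], [0, 0, -30, 0, -1], [0, 0, -30, 0, -1], [0, 0, -20, 0, -1], [0, 0, -10, 0, -1], [0, 0, 0, 0, -1]])

```text
time: 2.1
tool_pos: [0.5682, 0.0799, 0.1659]
tool_rot: [-3.139, -0.001, 1.92]
contact_force: [1.2, -0.5, 0.3]
opening: 0.0919
grip_force: 0.0
```

```bash
python3 - <<'E'
from h import *
s=monitor.observe();print(s['tool_pos'],s['contact_force'])
w=grab('wrist','w1.png');b=grab('side','s1.png')[95:235,205:345]
b=cv2.resize(b,(420,420),interpolation=2)
cv2.imwrite('pics/c1.png',np.hstack([cv2.resize(w,(380,420)),b])[:,:,::-1])
E
```

```text
[0.56822822 0.07993447 0.16585379] [ 1.22002746 -0.46444281  0.31227346]
```

View pics/c1.png

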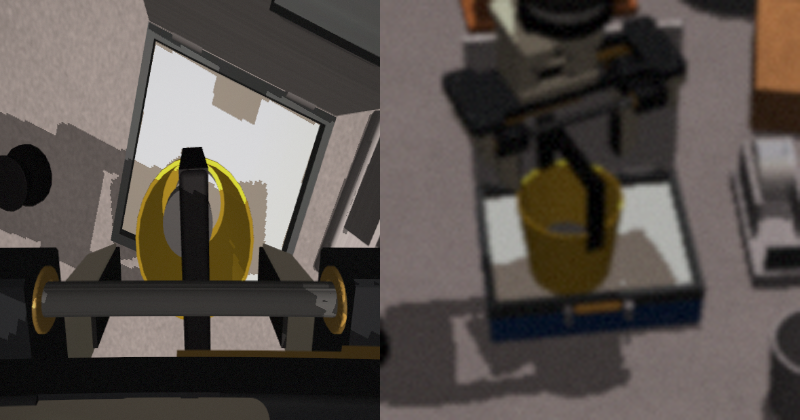

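The left panel (wrist) shows the bar vertical at column 195, midway between the fingers at columns 95 and 285. The right panel (side) shows the gripper over the handle. I'll close and lift.

Call:
move_arm(rows=[[0, 0, 0, 0, 1], [0, 0, 0, 0, 1], [0, 0, 0, 0, 1], [0, 0, 0, 0, 1], [0, 0, 0, 0, 1], [0, 0, 0, 0, 1], [0, 0, 0, 0, 1], [0, 0, 0, 0, 1]], newtons=40)

```text
time: 3.0
tool_pos: [0.5694, 0.0788, 0.1667]
tool_rot: [3.142, -0.0, 1.918]
contact_force: [-0.1, -0.0, 0.4]
opening: 0.0325
grip_force: 0.0
```

Call:
move_arm(rows=[[0, 0, 5, 0, 1], [0, 0, 10, 0, 1], [0, 0, 10, 0, 1], [0, 0, 15, 0, 1], [0, 0, 15, 0, 1], [0, 0, 0, 0, 1], [0, 0, 0, 0, 1]])

```text
time: 3.7
tool_pos: [0.5692, 0.0789, 0.2217]
tool_rot: [3.142, 0.0, 1.918]
contact_force: [0.1, -0.3, -4.8]
opening: 0.0157
grip_force: 39.7
```

The fingers had not finished closing when the lift began, so I need to check where the bar sits in them.

```bash
python3 - <<'E'
from h import *
w=grab('wrist','w2.png');b=grab('side','s2.png')[60:235,195:370]
b=cv2.resize(b,(420,420),interpolation=2)
cv2.imwrite('pics/c2.png',np.hstack([cv2.resize(w,(380,420)),b])[:,:,::-1])
E
```

```text
(no output)
```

View pics/c2.png

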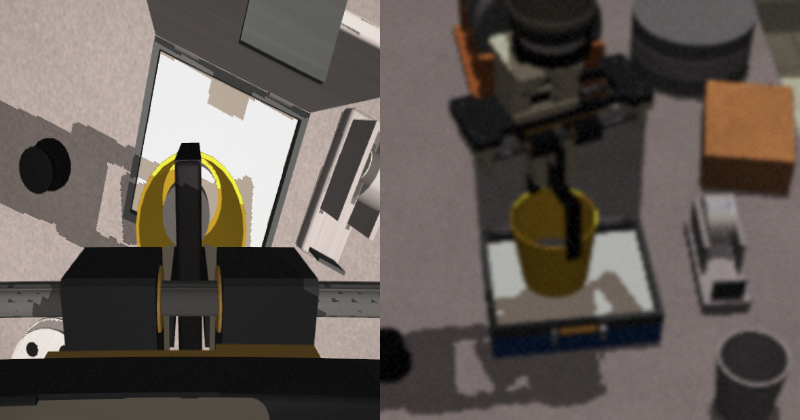

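The pail hangs upright and clear; its foot is near (555,292) in the side panel. I'll measure its height from the shift between the two side images.

```bash
python3 - <<'E'
from h import *
from scipy.optimize import brentq
pos=np.array([.57,.077])
for f in('side0','s1','s2'):
    h=cv2.cvtColor(cv2.imread(f'pics/{f}.png'),cv2.COLOR_BGR2HSV)
    m=cv2.inRange(h,(20,120,50),(35,255,255));m[:,:235]=0;m[:,300:]=0;m[:100]=0;m[195:]=0
    n,l,st,_=cv2.connectedComponentsWithStats(m);i=1+st[1:,4].argmax();ys,xs=np.where(l==i)
    b=np.mean([ys[xs==x].max() for x in range(265,271)])+.5
    g=[(proj('side',np.array([.57,.077-.036,z]))[1]) for z in(.04,.05,.06,.08,.1)]
    print(f,xs.min(),xs.max(),ys.min(),b,np.interp(-b,-np.array(g)[::1],[.04,.05,.06,.08,.1]),np.round(g,1))
E
```

```text
side0 250 285 148 192.0 0.04449902356206496 [193.1 190.7 188.3 183.4 178.3]
s1 251 284 148 192.5 0.04239811757263444 [193.1 190.7 188.3 183.4 178.3]
s2 249 285 138 182.33333333333334 0.08411587005689025 [193.1 190.7 188.3 183.4 178.3]
```

Call:
move_arm(rows=[[0, 0, 10, 0, 1], [0, 0, 15, 0, 1], [0, -5, 10, 0, 1], [3, -14, 0, 0, 1], [4, -20, 0, 0, 1], [5, -25, 0, 0, 1], [5, -30, 0, 0, 1], [6, -30, 0, 0, 1], [6, -30, 0, 0, 1], [6, -30, 0, 0, 1], [5, -30, 0, 0, 1], [5, -25, 0, 0, 1]])

```text
time: 5.0
tool_pos: [0.6139, -0.1633, 0.2558]
tool_rot: [-3.14, -0.0, 1.916]
contact_force: [0.4, 0.5, -4.2]
opening: 0.0152
grip_force: 39.7
```

Call:
move_arm(rows=[[4, -22, 0, 0, 1], [3, -16, 0, 0, 1], [1, -8, 0, 0, 1], [0, -4, 0, 0, 1], [0, 0, -20, 0, 1], [0, 0, -25, 0, 1], [0, 0, -25, 0, 1], [0, 0, -20, 0, 1], [0, 0, -10, 0, 1], [0, 0, 0, 0, 1], [0, 0, 0, 0, 1]])

```text
time: 6.1
tool_pos: [0.623, -0.21, 0.1578]
tool_rot: [3.14, 0.001, 1.918]
contact_force: [-0.1, -0.5, -3.7]
opening: 0.0151
grip_force: 39.7
```

```bash
python3 - <<'E'
from h import *
s=monitor.observe();print(s['tool_pos'],s['contact_force'])
w=grab('top','t3.png')[150:290,250:390];b=grab('side','s3.png')[170:310,230:370]
cv2.imwrite('pics/c3.png',np.hstack([cv2.resize(x,(400,400),interpolation=2) for x in(w,b)])[:,:,::-1])
E
```

```text
[ 0.62295102 -0.20997574  0.15784328] [-0.14025913 -0.5158334  -3.68543047]
```

View pics/c3.png

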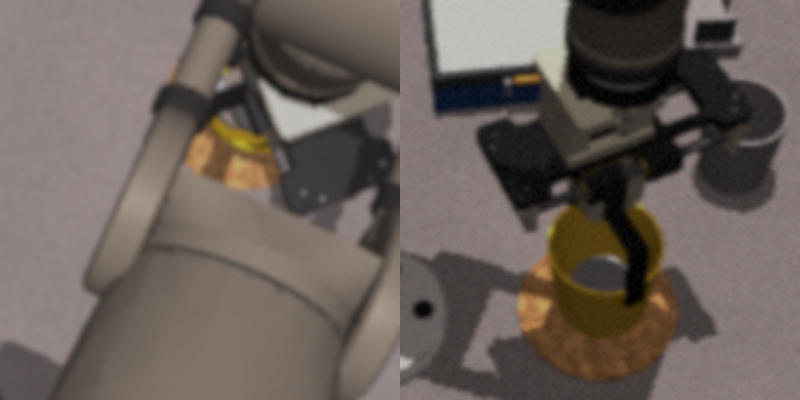

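The pail hangs over the mat's centre, upright, with its underside about 13 mm above the mat. I'll lower it slowly and watch the force.

Call:
move_arm(rows=[[0, 0, -3, 0, 1], [0, 0, -3, 0, 1], [0, 0, -2, 0, 1], [0, 0, -1, 0, 1], [0, 0, 0, 0, 1]])

```text
time: 6.7
tool_pos: [0.6223, -0.2101, 0.1475]
tool_rot: [-3.141, -0.0, 1.918]
contact_force: [-0.4, 0.1, -4.6]
opening: 0.0158
grip_force: 39.7
```

Call:
move_arm(rows=[[0, 0, -1, 0, 1], [0, 0, -1, 0, 1], [0, 0, 0, 0, 1]])

```text
time: 7.0
tool_pos: [0.6224, -0.2102, 0.1457]
tool_rot: [3.141, 0.0, 1.918]
contact_force: [-0.4, 0.3, -4.1]
opening: 0.0154
grip_force: 39.7
```

Call:
move_arm(rows=[[0, 0, -1, 0, 1], [0, 0, 0, 0, 1]])

```text
time: 7.2
tool_pos: [0.6229, -0.2103, 0.1455]
tool_rot: [3.14, 0.001, 1.918]
contact_force: [-0.2, -0.2, 0.5]
opening: 0.0155
grip_force: 39.7
```

Contact: the weight is off the wrist. Release, wait, then rise.

Call:
move_arm(rows=[[0, 0, 0, 0, -1], [0, 0, 0, 0, -1], [0, 0, 0, 0, -1], [0, 0, 0, 0, -1], [0, 0, 0, 0, -1], [0, 0, 0, 0, -1], [0, 0, 0, 0, -1], [0, 0, 0, 0, -1], [0, 0, 0, 0, -1], [0, 0, 0, 0, -1]])

```text
time: 8.2
tool_pos: [0.6224, -0.2102, 0.1447]
tool_rot: [3.142, -0.0, 1.918]
contact_force: [-0.5, 0.2, -0.8]
opening: 0.0898
grip_force: 0.0
```

Call:
move_arm(rows=[[0, 0, 10, 0, -1], [0, 0, 30, 0, -1], [0, 0, 40, 0, -1], [0, 0, 40, 0, 1], [0, 0, 30, 0, 1], [0, 0, 10, 0, 1], [0, 0, 0, 0, 1]], newtons=20)

```text
time: 8.9
tool_pos: [0.6228, -0.2103, 0.3064]
tool_rot: [3.139, 0.002, 1.918]
contact_force: [0.4, 0.3, -0.6]
opening: 0.0643
grip_force: 0.0
```

Call:
move_arm(rows=[[-2, 20, 0, -0.03, 1], [-3, 35, 0, -0.03, 1], [-3, 42, 0, -0.03, 1], [-3, 42, 0, -0.03, 1], [-3, 42, 0, -0.03, 1], [-3, 42, 0, -0.03, 1], [-3, 42, 0, -0.03, 1], [-3, 42, 0, -0.03, 1], [-3, 42, 0, -0.03, 1], [-3, 42, 0, -0.03, 1], [-3, 42, 0, -0.03, 1], [-3, 42, 0, -0.017, 1]])

```text
time: 10.1
tool_pos: [0.5863, 0.2663, 0.3021]
tool_rot: [-3.138, 0.001, 1.57]
contact_force: [0.9, 1.2, -0.0]
opening: 0.0001
grip_force: 0.0
```

```bash
python3 - <<'E'
from h import *
s=monitor.observe();print(s['tool_pos'],s['tool_rot'],s['opening'])
w=grab('top','t4.png')[120:300,120:400];b=grab('side','s4.png')[70:330,200:400]
cv2.imwrite('pics/c4.png',np.hstack([cv2.resize(w,(400,257),interpolation=2) if 0 else cv2.copyMakeBorder(cv2.resize(w,(400,257),interpolation=2),0,263,0,0,0),cv2.resize(b,(400,520),interpolation=2)])[:,:,::-1])
a=cv2.imread('pics/t4.png');h=cv2.cvtColor(a,cv2.COLOR_BGR2HSV);m=cv2.inRange(h,(22,120,60),(35,255,255));m[:,:290]=0;m[:,390:]=0
(u,v),r=cv2.minEnclosingCircle(cv2.convexHull(cv2.findNonZero(m)));print(u,v,r,onz('top',u,v,.094))
E
```

```text
[0.58633329 0.26631012 0.30205349] [-3.13765639e+00  1.38461690e-03  1.56968434e+00] 6.87735428496461e-05
340.6449890136719 181.7191162109375 22.08465576171875 [ 0.62309761 -0.20888975  0.094     ]
```

View pics/c4.png

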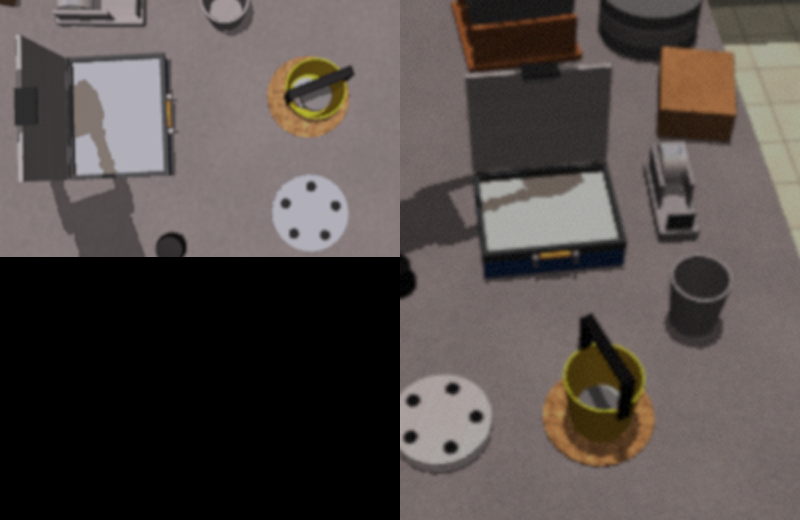

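Top panel: the pail stands centred on the mat, and the lid's free edge is at column 20. I'll lower the shut fingers behind the lid and compute the arc to follow.

Call:
move_arm(rows=[[0, 0, -35, 0, 1], [0, 0, -35, 0, 1], [0, 0, -25, 0, 1], [0, 0, -12, 0, 1], [0, 0, 0, 0, 1]])

```text
time: 10.7
tool_pos: [0.5862, 0.2639, 0.1948]
tool_rot: [-3.136, 0.002, 1.57]
contact_force: [0.3, -0.1, -0.1]
opening: 0.0004
grip_force: 0.0
```

```bash
python3 - <<'E'
from h import *
s=monitor.observe();print(s['tool_pos'],s['contact_force'])
for t in np.arange(1.7,-.01,-.1):
    r=.145;d=np.array([-np.cos(t),np.sin(t)]);n=np.array([np.sin(t),np.cos(t)])
    print(round(t,2),np.round(1000*(np.array([.182+.010,.052])+r*d+.008*n)))
E
```

```text
[0.58621152 0.26386503 0.19480206] [ 0.27867857 -0.07631874 -0.07650575]
1.7 [219. 195.]
1.6 [204. 197.]
1.5 [190. 197.]
1.4 [175. 196.]
1.3 [161. 194.]
1.2 [147. 190.]
1.1 [133. 185.]
1.0 [120. 178.]
0.9 [108. 171.]
0.8 [ 97. 162.]
0.7 [ 86. 152.]
0.6 [ 77. 140.]
0.5 [ 69. 129.]
0.4 [ 62. 116.]
0.3 [ 56. 102.]
0.2 [51. 89.]
0.1 [49. 74.]
-0.0 [47. 60.]
```

Now at y = 264, z = 195 mm. First segment: reach θ ≈ 1.2 at (147, 190).

Call:
move_arm(rows=[[0, -15, 0, 0, 1], [0, -15, 0, 0, 1], [0, -15, 0, 0, 1], [0, -14, 1, 0, 1], [0, -14, 1, 0, 1], [0, -15, -1, 0, 1], [0, -14, -2, 0, 1], [0, -14, -4, 0, 1]])

```text
time: 11.5
tool_pos: [0.5875, 0.1476, 0.1928]
tool_rot: [3.141, -0.0, 1.571]
contact_force: [0.8, 1.3, 0.2]
opening: 0.0004
grip_force: 0.6
```

Call:
move_arm(rows=[[0, -14, -5, 0, 1], [0, -13, -7, 0, 1], [0, -12, -7, 0, 1], [0, -11, -9, 0, 1], [0, -11, -10, 0, 1]])

```text
time: 12.0
tool_pos: [0.5873, 0.0869, 0.1539]
tool_rot: [-3.142, 0.0, 1.571]
contact_force: [1.0, 0.3, 0.4]
opening: 0.0007
grip_force: 0.4
```

```bash
python3 - <<'E'
from h import *
s=monitor.observe();print(s['tool_pos'],s['contact_force'])
b=grab('side','s5.png')[70:270,200:400];w=grab('wrist','w5.png')
cv2.imwrite('pics/c5.png',np.hstack([cv2.resize(w,(380,400)),cv2.resize(b,(400,400),interpolation=2)])[:,:,::-1])
E
```

```text
[0.58733351 0.08693258 0.15389171] [1.04589766 0.30430085 0.36927176]
```

View pics/c5.png

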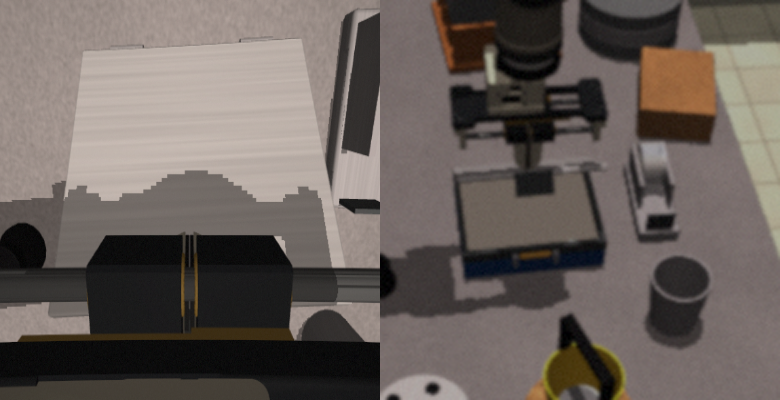

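The lid is swinging down with the fingers on its outer face near the free edge. I'll continue down to the catch.

Call:
move_arm(rows=[[0, -10, -13, 0, 1], [0, -8, -12, 0, 1], [0, -7, -13, 0, 1], [0, -6, -13, 0, 1], [0, -5, -13, 0, 1], [0, -3, -10, 0, 1], [0, 0, 0, 0, 1]])

```text
time: 12.8
tool_pos: [0.5862, 0.0485, 0.0788]
tool_rot: [-3.138, -0.0, 1.57]
contact_force: [-0.6, -0.7, -0.3]
opening: 0.0004
grip_force: 0.0
```

Call:
move_arm(rows=[[0, 0, -4, 0, 1], [0, 0, -3, 0, 1], [0, 0, -2, 0, 1], [0, 0, -2, 0, 1], [0, 0, 0, 0, 1]])

```text
time: 13.3
tool_pos: [0.5877, 0.0489, 0.0711]
tool_rot: [3.14, 0.0, 1.571]
contact_force: [-2.3, -0.5, 8.9]
opening: 0.0005
grip_force: 3.9
```

At the catch, with the force rising to 9 N. Pressing on in small steps.

Call:
move_arm(rows=[[0, 0, -2, 0, 1], [0, 0, -2, 0, 1], [0, 0, -2, 0, 1], [0, 0, 0, 0, 1]])

```text
time: 13.7
tool_pos: [0.5877, 0.0483, 0.065]
tool_rot: [3.14, 0.001, 1.571]
contact_force: [-1.9, -2.6, 6.2]
opening: 0.0004
grip_force: 3.3
```

Call:
move_arm(rows=[[0, 0, -2, 0, 1], [0, 0, -2, 0, 1], [0, 0, 0, 0, 1]])

```text
time: 14.0
tool_pos: [0.5878, 0.0487, 0.0601]
tool_rot: [3.14, 0.0, 1.571]
contact_force: [0.3, -1.4, 3.9]
opening: 0.0005
grip_force: 1.6
```

Call:
move_arm(rows=[[0, 0, -1, 0, 1], [0, 0, -1, 0, 1], [0, 0, 0, 0, 1]])

```text
time: 14.3
tool_pos: [0.5879, 0.0487, 0.0599]
tool_rot: [3.14, 0.001, 1.571]
contact_force: [-5.1, -2.8, 16.0]
opening: 0.0006
grip_force: 8.4
```

Call:
move_arm(rows=[[0, 0, -1, 0, 1], [0, 0, 0, 0, 1]])

```text
time: 14.5
tool_pos: [0.588, 0.0486, 0.0598]
tool_rot: [3.139, 0.001, 1.571]
contact_force: [-6.9, -2.1, 22.4]
opening: 0.0007
grip_force: 11.4
```

Hard stop at z = 59.8 mm, so the lid is shut. Retreat and check.

Call:
move_arm(rows=[[0, 0, 5, 0, 1], [0, 0, 20, 0, 1], [0, 0, 40, 0, 1], [0, 0, 50, 0, 1], [0, 30, 50, 0, 1], [0, 40, 20, 0, 1], [0, 45, 0, 0, 1], [0, 45, 0, 0, 1], [0, 45, 0, 0, 1], [0, 45, 0, 0, 1], [0, 0, 0, 0, 1], [0, 0, 0, 0, 1]])

```text
time: 15.7
tool_pos: [0.5867, 0.2956, 0.2336]
tool_rot: [-3.14, 0.001, 1.573]
contact_force: [0.3, -0.9, 0.1]
opening: 0.0007
grip_force: 0.0
```

```bash
python3 - <<'E'
from h import *
s=monitor.observe();print(s['time'],s['tool_pos'],s['contact_force'])
w=grab('top','t6.png')[120:320,120:400];b=grab('side','s6.png')[100:330,180:400]
cv2.imwrite('pics/c6.png',np.hstack([cv2.resize(w,(400,400)),cv2.resize(b,(400,400),interpolation=2)])[:,:,::-1])
E
```

```text
15.7 [0.58668573 0.29563687 0.23358683] [ 0.30400244 -0.87542245  0.05888074]
```

View pics/c6.png

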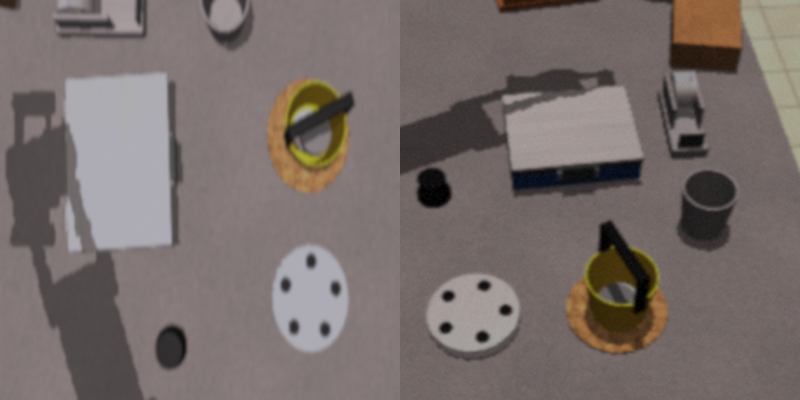

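The lid lies flat and shut with its tongue over the catch, the pail stands on the mat, and the bystanders have not moved.

```bash
python3 -c "
from h import *
print(workorder.hand_in())"
```

```text
the job is handed in; nothing more can be done
None
```

The job is handed in at about 16 s of the 70 s: the pail stands upright about 2 mm from the mat's centre, the lid is pressed down to its stop past the catch, and the other things look unmoved; no verdict came back.

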